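# Lock a lino block into the registration jig

### The job

Get the lino block ready for inking: first slide the red grip of the jig's lock all the way back to its open end stop, then lay the block flat and square in the jig's pocket (either end first, picture up). Finally slide the red grip the other way to its closed end stop, so that the steel tongue covers the end of the block, and let go. Leave the lino cutter and the two paint tubes where they are.

Things in the scene. Friction and masses are not known exactly. Their poses are not given: they have to be found in the camera images.
- jig: Registration jig screwed to the bench: plywood plate 150 mm (its x) by 295 mm (its y), 12 mm thick, with a dark-grey-floored pocket framed by low aluminium rims and a slide lock beyond the pocket's +y end. Origin on the bench under the pocket's centre; the plate reaches from y = -90 to +205 mm in this frame. z is up.
- pocket (a point): Centre of the pocket's floor, 12 mm above the bench; axes as the jig's. Inside the rims the pocket measures 66 mm (x) by 144 mm (y). The rims are 10 mm thick and stand 10 mm above the floor; the long rims are open over their middle 74 mm (finger room).
- lock (a joint): Travel of the slide lock, m: 0 = fully open (towards the jig's +y, tongue tip 30 mm outside the pocket), 0.060 = fully closed (towards the jig's -y, tongue tip 30 mm inside the pocket). It starts partly closed, over the pocket's end. It slides stiffly (about 3 N) and stays where it is left.
- lock_grip (a point): On the axis of the lock's upright red grip, 70 mm above the bench; moves with it. The grip is 26 mm (jig x) by 20 mm (jig y), from 50 to 86 mm above the bench. It stands on a flat steel tongue 44 mm wide (45 to 50 mm above the bench) that reaches 60 mm from the grip's axis towards the pocket (-y) and 20 mm the other way. A seated block's top is 3 mm below the tongue.
- block: The lino printing block, a loose flat block 62 mm (x) by 140 mm (y), 30 mm high, pale wood below and a blue-grey lino layer with a pale fern cut on top; about 0.17 kg. Origin at the centre of its underside, z up.
- cutter: Bystander: lino cutter, 140 mm long, wooden handle, lying between the jig and the block. Origin under its middle, x along it.
- yellow_tube: Bystander: yellow paint tube standing on its black cap, 58 mm wide, 150 mm tall, left of the block. Origin at the centre of its foot.
- red_tube: Bystander: red paint tube standing on its white cap, 58 mm wide, 155 mm tall, left of the block. Origin at the centre of its foot.
Mind the look-alikes: they are no part of the job. What is meant by the block is not pink, and is the smaller of those in its own colour.

How it is judged:
By the outcome, as a careful person would: the job done as asked, in the order asked, and still so for the second after the job is handed in, with the robot touching nothing.
It also fails if it takes over 72 s, if anything falls off the work surface, if the arm or the gripper's body presses on something with over 40 N, if the wrist force passes 120 N, or if a joint passes its speed limit or range.

### The arm

A 6-joint arm with a two-finger parallel gripper is mounted at the origin on the work surface. World frame = base frame: x ahead of the robot, y to its left, z up, the work surface at z = 0. Lengths are in m, angles in rad, forces in N, time in s.
With the tool pointing down it reaches from about 0.35 to 0.975 m from the base axis. Payload 4.9 kg.
Tool frame: the origin (TCP) lies at the very end of the fingers, on their centre line; the grasp point (between the pads) lies 19 mm behind it; z points along the fingers, y is the line along which they close (so a half turn about z gives the same grasp; the last joint's range is limited). The gripper opens to 85 mm and grips with 20 to 120 N. Pads are 22 mm wide; open, the fingers measure 114 mm over their backs; the gripper's body (76 mm by 85 mm) begins 54 mm behind the grasp point. The pads swing forward as they close: fully open they stand 13 mm farther back than shut.
Start: joints at [-1.455, 0.053, 1.613, -0, 1.476, -0.119], TCP at [0.145, -0.608, 0.231] pointing down, gripper open.
Joint ranges: [-3.01, 3.01], [-1.01, 2.22], [0.06, 2.58], [-1.02, 4.17], [0.09, 2.62], [-3.14, 3.14]. Speed limits (rad/s): [2.57, 2.57, 3.14, 3.14, 3.14, 3.14].

### API

Orientations are given as a unit quaternion [w, x, y, z].
In Python, from plant import manip gives the robot as it stands.
- The arm moves only by the shell command python3 -m pendant 'ROWS'. ROWS is JSON, a list of rows, each a list of 3 entries, a list of its own where there are three numbers: the opening, from 0 (shut) to 1 (fully open), then the shift along the tool's x, y, z in units of 12 cm (1.0 is 12 cm), then the turn about the tool's z in units of pi rad (1.0 is pi rad). In form: [[gripper, [dx, dy, dz], roll], ...]. A call has 1 to 10 rows; each row is the pose to reach, as a shift and turn from the pose commanded when the call began, along the tool's axes at that moment, turning the shorter way round; what a row does not reach only later rows make up. A row lasts 1/10 s, in which the tool goes at most 50 mm and 8.59 degrees, less where a joint would pass 70% of its speed; a pose out of reach is approached as far as the arm can. A call with a number of a shift or a turn outside -1 to 1 is refused whole. A call with a gripper value outside its range is refused whole. The fingers move at their own pace and stop on an object; the grip force is fixed at half the most. Time passes only in rows, so rows that repeat a pose let the fingers close. It gives the time, the measured TCP pose, the force, the opening and the grip force at its end, in the units of the state.
- manip.state(): the state, without advancing time (a new reading comes with each control period).
- manip.grab_frame(name): name is "scene" or "top" or "wrist"; returns a dict with "img" (400x640x3 uint8, red, green, blue), "fx", "fy", "cx", "cy" (pixels), "eye" and "rotation" of the camera in the world; the wrist camera has in their place "tool_from_camera" (4x4, takes a point from camera to tool coordinates, whose origin is the TCP and whose axes are the flange's). Camera axes: x right, y down, z forward; pixel columns grow to the right and rows downward; lengths in m; the calibration is good to about 2 mm. The wrist camera is an equidistant fisheye: a pixel r from the principal point sees the ray r / f radians off the axis. A picture is of the moment at which its call begins: read the wrist's pose just before it. There is no depth.
- manip.job_done(): hands the job in; it is judged then, once.
The state is a dict: "time": time; "joint_pos": joint angles; "joint_vel": joint speeds; "joint_efforts": joint torques, N m; "tool_pos": TCP position; "tool_rot": TCP orientation; "contact_force": force on the tool from outside, world axes, zero at the start; "ft_torque": the same for the moment, N m; "gripper_width": opening from 0.0 (shut) to 1.0 (fully open); "grasp_force": force on a finger pad.
Only numpy, scipy, OpenCV 4.12 (cv2) and the standard library are available. Lean on these libraries where they do the work, as an engineer would, in place of code of your own. Each camera call takes 0.05 s, during which the arm holds its last target. There are 200 camera calls.

## Working session

There is one attempt and no reset: what is moved stays moved. The work goes in short steps, Python scripts to look and compute and a shell command to move; the robot and the scene stay as the last step left them, time stands still between calls to the robot, and variables do not carry over. Pictures are saved under pics/ and viewed, at most 12 in all, crops included, and the job is handed in when it is done.

```bash
mkdir -p pics; ls; cat > h.py <<'E'
import numpy as np,cv2
from plant import manip
def grab(n,save=None):
    f=manip.grab_frame(n)
    if save: cv2.imwrite('pics/'+save,f['img'][:,:,::-1])
    return f
def ray(f,u,v):
    d=np.array([(u-f['cx'])/f['fx'],(v-f['cy'])/f['fy'],1.]); return np.array(f['eye']),np.array(f['rotation'])@d
def onplane(f,u,v,z):
    e,d=ray(f,u,v); return e+d*(z-e[2])/d[2]
E
python3 - <<'E'
from h import *
a=grab('scene','s0.png');b=grab('top','t0.png')
for f in(a,b):print(f['fx'],f['cx'],f['eye'],np.round(f['rotation'],3).tolist())
print(manip.state())
E
```

```text
pics
447.48806740467245 307.9848780663015 [ 1.17179565 -0.15632928  0.88892577] [-0.306, 0.772, 0.516, -0.208]
416.92477214269275 325.2120511804962 [0.38780765 0.11774274 1.04861414] [-0.025, 0.716, -0.697, 0.012]
{'time': 0.1, 'joint_pos': array([-1.45500660e+00,  5.33146149e-02,  1.61418069e+00,  3.18181446e-05,
        1.47599076e+00, -1.18978234e-01]), 'joint_vel': array([-2.78640172e-04, -2.45145819e-04, -2.48981341e-03,  3.69530968e-05,
       -7.07380204e-04,  3.02753268e-04]), 'joint_efforts': array([ 4.78968796e-04, -3.94907212e+01, -3.71362424e+01, -1.25316178e-04,
        3.95401090e-03, -1.34561343e-06]), 'tool_pos': array([ 0.14534177, -0.60727935,  0.23015688]), 'tool_rot': array([-9.46679500e-04,  9.93118141e-01,  1.17113031e-01,  1.73454654e-05]), 'contact_force': array([-0.17892202,  0.9635556 , -0.66189506]), 'ft_torque': array([ 0.04037675, -0.00973964, -0.04474267]), 'grasp_force': 0.0, 'gripper_width': 1.001699978779781}
```

View pics/s0.png

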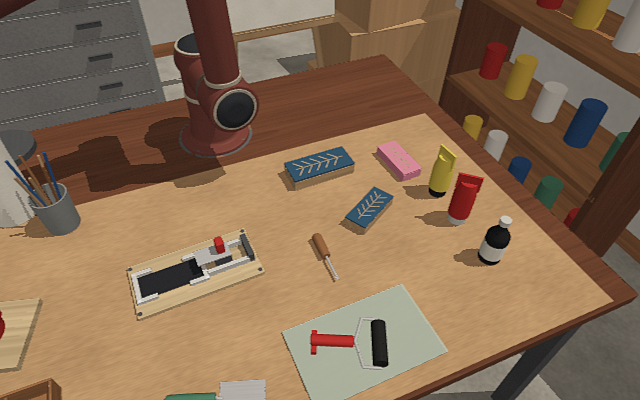

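View pics/t0.png

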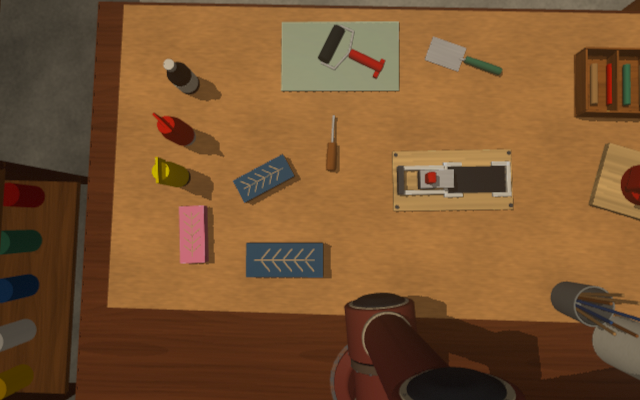

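Top view, candidates for the block: small blue (265,179), large blue (285,260), pink (192,234). By the description (not pink, the smaller of the blue ones) I choose (265,179). The jig is at about (452,180), with the red grip at (431,178) and the cutter at (333,145). The rotation is a quaternion, so I'll fix the helper, then measure.

```bash
sed -i "s/^import numpy.*/import numpy as np,cv2\nfrom scipy.spatial.transform import Rotation as R\ndef Q(q): return R.from_quat(np.roll(q,-1)).as_matrix()/; s/np.array(f\['rotation'\])@d/Q(f['rotation'])@d/" h.py
cat >> h.py <<'E'
def proj(f,p):
    c=Q(f['rotation']).T@(np.array(p)-f['eye']); return f['fx']*c[0]/c[2]+f['cx'],f['fy']*c[1]/c[2]+f['cy']
def mask(f,lo,hi,roi):
    h=cv2.cvtColor(f['img'],cv2.COLOR_RGB2HSV); m=cv2.inRange(h,np.array(lo),np.array(hi)); z=np.zeros_like(m); x0,y0,x1,y1=roi; z[y0:y1,x0:x1]=m[y0:y1,x0:x1]
    return cv2.morphologyEx(z,cv2.MORPH_CLOSE,np.ones((5,5)))
def big(m): return max(cv2.findContours(m,cv2.RETR_EXTERNAL,cv2.CHAIN_APPROX_NONE)[0],key=cv2.contourArea)
def rectz(f,m,z):
    c=big(m)[:,0]; P=np.array([onplane(f,u,v,z)[:2] for u,v in c])
    r=cv2.minAreaRect((P*1000).astype(np.float32)); return r, np.round(cv2.boxPoints(r),1).tolist()
E
python3 - <<'E'
from h import *
a=grab('scene');b=grab('top')
print('blk top',rectz(b,mask(b,(95,60,30),(125,255,255),(225,150,305,210)),.030))
print('big top',rectz(b,mask(b,(95,60,30),(125,255,255),(240,235,330,285)),.030))
print('blk sc',rectz(a,mask(a,(95,60,30),(125,255,255),(335,180,400,235)),.030))
for n,f,roi in(('t',b,(415,165,450,192)),('s',a,(205,230,232,256))):
    m=mask(f,(0,150,80),(8,255,255),roi)|mask(f,(172,150,80),(180,255,255),roi)
    c=big(m);x=cv2.boundingRect(c);print('grip',n,x,cv2.contourArea(c),rectz(f,m,.086)[0])
print('jig dark floor',rectz(b,mask(b,(0,0,0),(180,255,60),(452,160,508,198)),.012))
def up(im,x0,y0,x1,y1,k): return cv2.resize(im[y0:y1,x0:x1,::-1],None,fx=k,fy=k,interpolation=cv2.INTER_CUBIC)
A=up(b['img'],385,143,520,217,5.9);B=up(b['img'],225,145,345,215,3.3);C=up(a['img'],335,175,400,235,3.8)
o=np.zeros((600,796,3),np.uint8);o[:A.shape[0],:A.shape[1]]=A[:,:796];y=A.shape[0]
B=B[:600-y];C=C[:600-y]
o[y:y+B.shape[0],:B.shape[1]]=B;o[y:y+C.shape[0],400:400+C.shape[1]]=C
cv2.imwrite('pics/c1.png',o)
E
```

```text
blk top (((491.21405029296875, 291.5670166015625), (58.30226516723633, 136.22601318359375), 29.84430503845215), [[432.0, 336.1000061035156], [499.79998779296875, 218.0], [550.4000244140625, 247.0], [482.6000061035156, 365.20001220703125]])
big top (((292.18487548828125, 232.79898071289062), (77.4708480834961, 183.16131591796875), 1.635537028312683), [[250.89999389648438, 323.20001220703125], [256.1000061035156, 140.1999969482422], [333.5, 142.39999389648438], [328.29998779296875, 325.3999938964844]])
blk sc (((494.7291564941406, 290.85369873046875), (60.088504791259766, 139.5978546142578), 29.75902557373047), [[434.0, 336.5], [503.29998779296875, 215.3000030517578], [555.5, 245.1999969482422], [486.20001220703125, 366.3999938964844]])
grip t (425, 172, 11, 12) 96.0 ((496.46221923828125, -104.02356719970703), (25.673599243164062, 22.996936798095703), 0.8631376028060913)
grip s (214, 236, 11, 18) 110.5 ((512.32080078125, -108.0876235961914), (48.26213073730469, 19.102632522583008), 1.4309951066970825)
jig dark floor (((505.3745422363281, -239.43380737304688), (62.23426818847656, 128.85484313964844), 1.505094289779663), [[472.6000061035156, -175.8000030517578], [476.0, -304.70001220703125], [538.2000122070312, -303.0], [534.7999877929688, -174.1999969482422]])
```

View pics/c1.png

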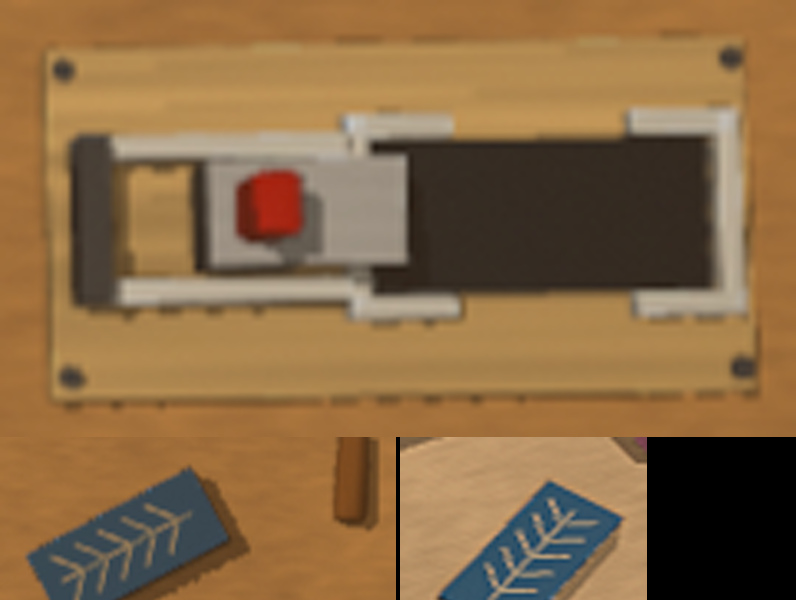

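The crop confirms the small blue block with the fern (lower left). The jig has screws at crop (63,70), (71,377), (730,57) and (742,367). The lock is partly closed, with the grip at crop (270,205). Next I compute the jig frame and the first move.

```bash
cat >> h.py <<'E'
def go(x,y,z,yaw):  # yaw = azimuth (deg) wanted for tool y axis; tool assumed near vertical
    s=manip.state(); T=Q(s['tool_rot']); d=T.T@(np.array([x,y,z])-s['tool_pos'])
    a=np.degrees(np.arctan2(T[1,1],T[0,1])); r=(yaw-a+180)%360-180
    print('t %.1f pos'%s['time'],np.round(s['tool_pos'],4),'yaw %.1f'%a,'-> units',np.round(d/.12,3),'roll %.4f'%(-r/180),'F',np.round(s['contact_force'],1),'w %.2f'%s['gripper_width'])
E
python3 - <<'E'
from h import *
b=grab('top')
C=[(46,50),(54,403),(744,38),(757,395)]
P=np.array([onplane(b,385+u/5.9-.5,143+v/5.9-.5,.012) for u,v in C])[:,:2]
L=(P[0]+P[1])/2;r=(P[2]+P[3])/2;d=(L-r);n=np.linalg.norm(d);d/=n
print('corners',P.round(4).tolist(),'len',n,'wid',np.linalg.norm(P[0]-P[1]),'y az',np.degrees(np.arctan2(d[1],d[0])))
c=(L+r)/2; o=c-d*.0575; print('origin',o)
x=np.array([d[1],-d[0]])
Rz=[(370,140),(372,292),(716,138),(716,290)]
F=np.array([onplane(b,385+u/5.9-.5,143+v/5.9-.5,.022)[:2] for u,v in [(370,150),(370,280),(722,120),(722,300)]]); print('rims',((F-o)@np.array([x,d]).T).round(4).tolist())
# grip top: two-view centroid red
for u,v in [(270+0,205)]:
  g=onplane(b,385+u/5.9-.5,143+v/5.9-.5,.08)[:2]; print('grip',g,(g-o)@np.array([x,d]).T)
go(.265,-.52,.35,50)
E
```

```text
corners [[0.5689, -0.0263], [0.4196, -0.0326], [0.5812, -0.3195], [0.4309, -0.3256]] len 0.293314055794766 wid 0.1495009331165315 y az 92.30416477501282
origin [ 0.50245781 -0.23344753]
rims [[0.0289, 0.0717], [-0.0255, 0.0732], [0.0393, -0.0745], [-0.0359, -0.0719]]
grip [ 0.49772878 -0.10600092] [0.00039871 0.1275337 ]
t 0.2 pos [ 0.1454 -0.6075  0.2307] yaw -76.5 -> units [ 1.139 -0.478 -0.994] roll -0.7030 F [0.5 0.6 0.3] w 1.00
```

```bash
python3 -m pendant '[[1,[0,0,-0.5],0],[1,[0,0,-1],0],[1,[0,0,-1],0],[1,[0,0,-1],0]]'
```

```text
time: 0.65
tool_pos: [0.1456, -0.6094, 0.3572]
tool_rot: [0.005, 0.993, 0.117, -0.0]
contact_force: [1.2, -0.4, -0.4]
gripper_width: 1.001
grasp_force: 0.0
```

```bash
python3 -m pendant '[[1,[0.4,-0.3,0],-0.05],[1,[0.8,-0.6,0],-0.1],[1,[1,-0.9,0],-0.15],[1,[1,-1,0],-0.2],[1,[1,-1,0],-0.25],[1,[1,-1,0],-0.3],[1,[1,-1,0],-0.35],[1,[1,-1,0],-0.4],[1,[1,-1,0],-0.438],[1,[1,-1,0],-0.438]]'; python3 -c "
from h import *
go(.4977,-.106,.25,2.3)"
```

```text
time: 1.65
tool_pos: [0.234, -0.4627, 0.3495]
tool_rot: [-0.001, 0.692, 0.721, 0.001]
contact_force: [0.6, 0.2, 0.6]
gripper_width: 1.002
grasp_force: 0.0
t 1.6 pos [ 0.234  -0.4627  0.3495] yaw 2.4 -> units [2.878 2.318 0.835] roll 0.0003 F [0.6 0.2 0.6] w 1.00
```

```bash
python3 -m pendant '[[1,[0.3,0.3,0],0],[1,[0.6,0.6,0],0],[1,[0.9,0.9,0],0],[1,[1,1,0],0]]' >/dev/null; python3 -m pendant '[[1,[0.3,0.3,0],0],[1,[0.6,0.6,0],0],[1,[0.9,0.9,0],0],[1,[1,1,0],0]]'>/dev/null;  python3 -m pendant '[[1,[0.3,0.1,0.2],0],[1,[0.6,0.2,0.4],0],[1,[0.8,0.3,0.7],0],[1,[0.8,0.3,0.7],0],[1,[0.8,0.3,0.7],0]]'; python3 - <<'E'
from h import *
go(.4977,-.106,.12,2.3)
f=grab('wrist','w1.png'); print(f['tool_from_camera'],f['fx'],f['cx'],f['cy'])
E
```

```text
time: 2.95
tool_pos: [0.4958, -0.116, 0.2658]
tool_rot: [-0.001, 0.693, 0.721, -0.001]
contact_force: [-0.6, 0.1, 0.2]
gripper_width: 1.001
grasp_force: 0.0
t 3.0 pos [ 0.4958 -0.116   0.2658] yaw 2.3 -> units [0.082 0.022 1.215] roll -0.0001 F [-0.6  0.1  0.2] w 1.00
[[ 1.05247982e-03 -9.61923232e-01 -2.73317741e-01  6.91442793e-02]
 [ 9.99999237e-01  8.35568367e-04  9.10026525e-04  1.24969349e-03]
 [-6.46999998e-04 -2.73318490e-01  9.61923378e-01 -1.43324166e-01]
 [ 0.00000000e+00  0.00000000e+00  0.00000000e+00  1.00000000e+00]] 309.70691628693146 321.0640398464574 197.65699854112097
```

View pics/w1.png

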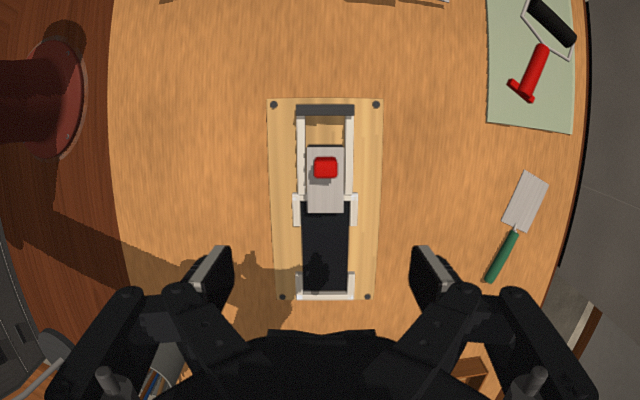

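Wrist view: screws at (273,105), (376,104), (282,297) and (367,296), with the red grip at (325,168). I'll refine the jig and grip from this.

```bash
cat >> h.py <<'E'
def wplane(f,s,u,v,z):
    T=np.array(f['tool_from_camera']); p=np.array([u-f['cx'],v-f['cy']]); r=np.linalg.norm(p); th=r/f['fx']
    d=np.array([*(np.sin(th)*p/max(r,1e-9)),np.cos(th)]); W=Q(s['tool_rot']); o=W@T[:3,3]+s['tool_pos']; d=W@T[:3,:3]@d
    return o+d*(z-o[2])/d[2]
def dark(f,u,v,k=7,th=None):
    g=cv2.cvtColor(f['img'],cv2.COLOR_RGB2GRAY)[v-k:v+k+1,u-k:u+k+1].astype(float); w=np.clip(np.median(g)-35-g,0,None)
    y,x=np.mgrid[v-k:v+k+1,u-k:u+k+1]; return (x*w).sum()/w.sum(),(y*w).sum()/w.sum()
def red(f,roi):
    c=big(mask(f,(0,150,60),(8,255,255),roi)|mask(f,(172,150,60),(180,255,255),roi)); return c
E
python3 - <<'E'
from h import *
s=manip.state();f=grab('wrist')
P=np.array([wplane(f,s,*dark(f,u,v),.013)[:2] for u,v in[(273,105),(376,104),(282,297),(367,296)]])
print(P.round(4).tolist())
top=(P[0]+P[1])/2;bot=(P[2]+P[3])/2;d=top-bot;print(np.linalg.norm(d),np.linalg.norm(P[0]-P[1]),np.linalg.norm(P[2]-P[3]));d/=np.linalg.norm(d)
az=np.degrees(np.arctan2(d[1],d[0]));o=P.mean(0)-d*.0575;print('az',az,'origin',o)
c=red(f,(305,150,345,185));x,y,w,h=cv2.boundingRect(c);print(x,y,w,h)
print('grip top',[wplane(f,s,u,v,.086)[:2].round(4).tolist() for u,v in [(x,y+h/2),(x+w,y+h/2),(x+w/2,y),(x+w/2,y+h)]])
E
```

```text
[[0.4326, -0.0383], [0.5624, -0.0325], [0.4455, -0.3184], [0.5749, -0.3127]]
0.28044877219012104 0.12989066679412042 0.12959234606262382
az 92.59285064349612 origin [ 0.50644679 -0.23293883]
313 156 23 21
grip top [[0.489, -0.1059], [0.5134, -0.105], [0.5007, -0.0942], [0.5017, -0.1169]]
```

```bash
python3 -m pendant '[[1,[0.08,0.03,0.4],0],[1,[0.08,0.03,0.8],0],[1,[0.08,0.03,1],0],[1,[0.08,0.03,1],0],[1,[0.08,0.03,1],0]]'; python3 -c "
from h import *
go(.5,-.106,.057,2.4)"
```

```text
time: 3.55
tool_pos: [0.5007, -0.108, 0.1493]
tool_rot: [0.001, 0.693, 0.72, 0.0]
contact_force: [1.4, 0.1, 1.0]
gripper_width: 1.001
grasp_force: 0.0
t 3.5 pos [ 0.5007 -0.108   0.1493] yaw 2.2 -> units [ 0.017 -0.007  0.769] roll -0.0012 F [1.4 0.1 1. ] w 1.00
```

```bash
python3 -m pendant '[[1,[0.02,0,0.3],0],[1,[0.02,0,0.6],0],[1,[0.02,0,0.75],0],[1,[0.02,0,0.75],0],[0.5,[0.02,0,0.75],0],[0.4,[0.02,0,0.75],0],[0.3,[0.02,0,0.75],0],[0.2,[0.02,0,0.75],0],[0.1,[0.02,0,0.75],0],[0.1,[0.02,0,0.75],0]]';python3 -m pendant '[[0,[0,0,0],0],[0,[0,0,0],0],[0,[0,0,0],0],[0,[0,0,0],0],[0,[0,0,0],0]]'
```

```text
time: 4.55
tool_pos: [0.4992, -0.1047, 0.0589]
tool_rot: [-0.0, 0.693, 0.721, -0.001]
contact_force: [-8.3, -0.4, 9.3]
gripper_width: 0.29
grasp_force: 61.4
time: 5.05
tool_pos: [0.4991, -0.1047, 0.0588]
tool_rot: [-0.001, 0.693, 0.721, -0.001]
contact_force: [-7.1, 0.6, 9.5]
gripper_width: 0.29
grasp_force: 61.3
```

```bash
python3 -m pendant '[[0,[0.05,0,0],0],[0,[0.1,0,0],0],[0,[0.15,0,0],0],[0,[0.2,0,0],0],[0,[0.24,0,0],0],[0,[0.24,0,0],0]]';python3 -m pendant '[[0,[0.02,0,0],0],[0,[0.04,0,0],0],[0,[0.05,0,0],0],[0,[0.05,0,0],0]]'
```

```text
time: 5.65
tool_pos: [0.4979, -0.0757, 0.0588]
tool_rot: [-0.0, 0.693, 0.721, -0.001]
contact_force: [-8.0, -0.2, 9.5]
gripper_width: 0.292
grasp_force: 61.4
time: 6.05
tool_pos: [0.4977, -0.0703, 0.0589]
tool_rot: [-0.0, 0.693, 0.721, -0.001]
contact_force: [-7.7, -2.8, 9.6]
gripper_width: 0.295
grasp_force: 61.3
```

```bash
for i in 1 2; do python3 -m pendant '[[0,[0.02,0,0],0],[0,[0.03,0,0],0],[0,[0.03,0,0],0],[0,[0.03,0,0],0]]' | sed -n '1,2p;4p'; done
```

```text
time: 6.45
tool_pos: [0.4976, -0.0678, 0.0589]
contact_force: [-9.1, -7.0, 7.6]
time: 6.85
tool_pos: [0.4976, -0.0677, 0.0589]
contact_force: [-7.7, -20.4, 5.3]
```

Open end stop felt (20 N along -y). Relax, release and lift.

```bash
python3 -m pendant '[[0,[-0.03,0,0],0],[1,[-0.04,0,0],0],[1,[-0.04,0,0],0],[1,[-0.04,0,0],0],[1,[-0.04,0,0],0],[1,[-0.04,0,0],0],[1,[-0.04,0,-0.4],0],[1,[-0.04,0,-0.8],0],[1,[-0.04,0,-1],0],[1,[-0.04,0,-1],0]]'; python3 -m pendant '[[1,[-0.4,0,-0.2],0],[1,[-0.8,0,-0.4],0],[1,[-0.9,0,-0.4],0],[1,[-0.9,0,-0.4],0],[1,[-0.9,0,-0.4],0]]'
python3 - <<'E'
from h import *
s=manip.state();f=grab('wrist','w2.png');go(.494,.291,.2,30)
im=f['img'][:,:,::-1][40:340,190:450]; cv2.imwrite('pics/w2c.png',cv2.resize(im,None,fx=2,fy=2,interpolation=cv2.INTER_CUBIC))
E
```

```text
time: 7.85
tool_pos: [0.5011, -0.0678, 0.1828]
tool_rot: [0.004, 0.693, 0.721, 0.002]
contact_force: [-0.2, -0.6, 0.2]
gripper_width: 1.002
grasp_force: 0.0
time: 8.35
tool_pos: [0.5018, -0.1745, 0.2235]
tool_rot: [-0.002, 0.693, 0.721, -0.0]
contact_force: [-0.3, 0.9, -1.4]
gripper_width: 0.999
grasp_force: 0.0
t 8.4 pos [ 0.5017 -0.174   0.2234] yaw 2.3 -> units [3.874 0.093 0.202] roll -0.1538 F [ 0.   0.3 -0.6] w 1.00
```

View pics/w2c.png

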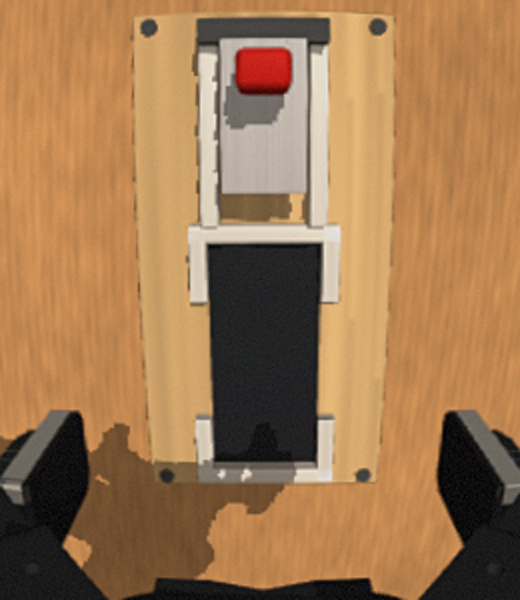

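Lock fully open. The pocket's dark floor spans crop rows 244-464, columns 208-322 at the top and 215-317 at the bottom. Measure the pocket from that.

```bash
python3 - <<'E'
from h import *
s=manip.state();f=grab('wrist')
w=lambda a,b,z:wplane(f,s,190+a/2-.25,40+b/2-.25,z)[:2]
N=w(265,244,.022);S=w(266,463,.012);print('N',N,'S',S,'len',np.linalg.norm(N-S),'mid',(N+S)/2)
for r,l,R_ in((320,210.5,320.5),(380,213,319)):
    a,b=w(l,r,.012),w(R_,r,.012);print(a,b,np.linalg.norm(a-b),(a+b)/2)
P=np.array([wplane(f,s,*dark(f,190+u//2,40+v//2),.013)[:2] for u,v in[(149,27),(377,26),(167,475),(363,475)]])
top=(P[0]+P[1])/2;bot=(P[2]+P[3])/2;d=top-bot;d/=np.linalg.norm(d)
print(P.round(4).tolist(),'az',np.degrees(np.arctan2(d[1],d[0])),'origin',P.mean(0)-d*.0575)
E
```

```text
N [ 0.50349842 -0.16029398] S [ 0.51032728 -0.30449053] len 0.1443581599313854 mid [ 0.50691285 -0.23239226]
[ 0.47297563 -0.20901156] [ 0.53868367 -0.20624623] 0.06576620416078466 [ 0.50582965 -0.2076289 ]
[ 0.47512578 -0.24748932] [ 0.54045977 -0.24475051] 0.0653913743737767 [ 0.50779278 -0.24611992]
[[0.4324, -0.0382], [0.5623, -0.0325], [0.4448, -0.3181], [0.5746, -0.3123]] az 92.52480470611515 origin [ 0.50606283 -0.23273139]
```

```bash
python3 -m pendant '[[1,[0.4,0,0],0],[1,[0.8,0,0],0],[1,[1,0,0],0],[1,[1,0,0],0]]' >/dev/null; python3 -m pendant '[[1,[0.4,0,0],-0.04],[1,[0.8,0,0],-0.08],[1,[1,0,0],-0.12],[1,[1,0,0],-0.1538]]' >/dev/null; python3 -c "
from h import *
go(.494,.23,.2,30)"
```

```text
t 9.2 pos [0.4922 0.0674 0.2246] yaw 30.5 -> units [1.16  0.701 0.206] roll 0.0029 F [-0.7 -0.9  0.5] w 1.00
```

```bash
python3 -m pendant '[[1,[0.4,0.3,0],0],[1,[0.8,0.6,0],0],[1,[1,0.9,0],0],[1,[1.0,0.95,0],0],[1,[1.0,0.95,0],0],[1,[1.0,0.95,0],0]]' >/dev/null; python3 - <<'E'
from h import *
s=manip.state();f=grab('wrist','w3.png')
m=mask(f,(95,60,25),(125,255,255),(220,60,430,330));c=big(m);print(cv2.boundingRect(c))
P=np.array([wplane(f,s,u,v,.03)[:2] for u,v in c[:,0]])
r=cv2.minAreaRect((P*1000).astype(np.float32));print(r);
go(.494,.291,.2,30)
cv2.drawContours(f['img'],[c],-1,(255,0,0),1);cv2.imwrite('pics/w3c.png',f['img'][:,:,::-1])
E
```

```text
(294, 60, 57, 107)
((498.957763671875, 284.5179443359375), (60.635520935058594, 117.56515502929688), 29.61525535583496)
t 9.9 pos [0.5312 0.2248 0.2247] yaw 30.0 -> units [0.633 0.007 0.205] roll -0.0003 F [-0.8 -0.2  0.3] w 1.00
```

View pics/w3c.png

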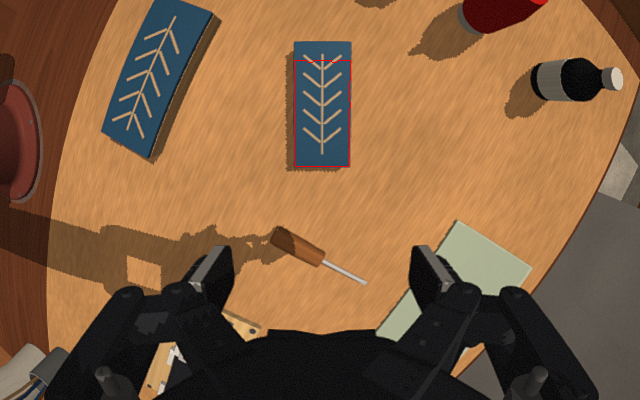

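The block fills (294..351, 41..167); my ROI clipped its top. The cutter is well clear below it, at (315,255). Remeasure, then move above it.

```bash
python3 -m pendant '[[1,[0.3,0,0],0],[1,[0.55,0,0],0],[1,[0.65,0,0],0],[1,[0.65,0,0],0],[1,[0.65,0,0],0]]' >/dev/null; python3 - <<'E'
from h import *
s=manip.state();f=grab('wrist')
m=mask(f,(95,60,25),(125,255,255),(250,60,400,330));c=big(m);print(cv2.boundingRect(c))
P=np.array([wplane(f,s,u,v,.03)[:2] for u,v in c[:,0]])
r=cv2.minAreaRect((P*1000).astype(np.float32));print(r);x,y=np.array(r[0])/1000
go(x,y,.09,r[2]);
E
```

```text
(294, 111, 56, 120)
((493.65435791015625, 293.6279296875), (60.605979919433594, 137.30625915527344), 29.830997467041016)
t 10.4 pos [0.4932 0.2921 0.2254] yaw 29.9 -> units [0.01  0.01  1.128] roll 0.0004 F [ 0.7 -0.2 -0.6] w 1.00
```

```bash
python3 -m pendant '[[1,[0,0,0.4],0],[1,[0,0,0.8],0],[1,[0,0,1],0],[1,[0,0,1],0]]' >/dev/null; python3 -m pendant '[[1,[0,0,0.3],0],[1,[0,0,0.6],0],[1,[0,0,0.83],0],[1,[0,0,0.83],0],[1,[0,0,0.83],0],[0.8,[0,0,0.83],0],[0.6,[0,0,0.83],0],[0.5,[0,0,0.83],0],[0.4,[0,0,0.83],0],[0.3,[0,0,0.83],0]]';python3 -m pendant '[[0.3,[0,0,0],0],[0.3,[0,0,0],0],[0.3,[0,0,0],0]]'
```

```text
time: 11.85
tool_pos: [0.4951, 0.2942, 0.009]
tool_rot: [0.002, 0.5, 0.866, 0.002]
contact_force: [-0.8, -0.7, 6.8]
gripper_width: 0.709
grasp_force: 67.8
time: 12.15
tool_pos: [0.4951, 0.2942, 0.009]
tool_rot: [0.002, 0.5, 0.866, 0.002]
contact_force: [0.1, -1.2, 6.0]
gripper_width: 0.713
grasp_force: 67.8
```

```bash
python3 -m pendant '[[0.3,[0,0,-0.2],0],[0.3,[0,0,-0.5],0],[0.3,[0,0,-0.8],0],[0.3,[0,0,-1],0],[0.3,[0,0,-1],0]]'; python3 -m pendant '[[0.3,[-0.2,-0.1,0],0.03],[0.3,[-0.5,-0.3,0],0.06],[0.3,[-0.8,-0.46,0],0.09],[0.3,[-0.866,-0.5,0],0.12],[0.3,[-0.866,-0.5,0],0.152],[0.3,[-0.866,-0.5,0],0.152]]';python3 -c "
from h import *
go(.5042,-.2325,.13,2.4)"
```

```text
time: 12.65
tool_pos: [0.4956, 0.2946, 0.1313]
tool_rot: [0.003, 0.5, 0.866, 0.004]
contact_force: [-0.7, 0.6, -1.7]
gripper_width: 0.705
grasp_force: 66.9
time: 13.25
tool_pos: [0.4915, 0.1725, 0.1238]
tool_rot: [-0.001, 0.691, 0.723, -0.001]
contact_force: [0.7, 0.0, -2.2]
gripper_width: 0.711
grasp_force: 66.8
t 13.2 pos [0.4915 0.1725 0.1238] yaw 2.6 -> units [-3.376 -0.046 -0.05 ] roll 0.0009 F [ 0.7  0.  -2.2] w 0.71
```

```bash
python3 -m pendant '[[0.3,[-0.2,0,0],0],[0.3,[-0.6,0,0],0],[0.3,[-1,0,0],0],[0.3,[-1,0,0],0]]'>/dev/null; python3 -m pendant '[[0.3,[-0.3,0,0],0],[0.3,[-0.7,0,0],0],[0.3,[-1,0,0],0],[0.3,[-1,0,0],0]]'>/dev/null;python3 -m pendant '[[0.3,[-0.3,0,0],0],[0.3,[-0.7,0,0],0],[0.3,[-1,0,0],0],[0.3,[-1,0,0],0]]'>/dev/null;python3 -m pendant '[[0.3,[-0.2,0,0],0],[0.3,[-0.37,-0.03,0],0],[0.3,[-0.37,-0.03,0],0],[0.3,[-0.37,-0.03,0],0],[0.3,[-0.37,-0.03,0],0]]';python3 - <<'E'
from h import *
go(.5042,-.2325,.09,2.4)
s=manip.state();f=grab('wrist','w4.png')
m=mask(f,(95,60,25),(125,255,255),(220,60,430,400));c=big(m);print(cv2.boundingRect(c))
P=np.array([wplane(f,s,u,v,s['tool_pos'][2]-.009+.03)[:2] for u,v in c[:,0]])
print(cv2.minAreaRect((P*1000).astype(np.float32)),P[:,1].max(),P[:,1].min(), P[:,0].min(),P[:,0].max())
cv2.imwrite('pics/w4c.png',f['img'][:,:,::-1])
E
```

```text
time: 14.95
tool_pos: [0.5076, -0.2291, 0.1251]
tool_rot: [-0.001, 0.69, 0.724, 0.0]
contact_force: [0.2, -0.2, -2.0]
gripper_width: 0.711
grasp_force: 66.8
t 14.9 pos [ 0.5076 -0.2291  0.1251] yaw 2.7 -> units [-0.027 -0.029  0.293] roll 0.0018 F [ 0.2 -0.2 -2. ] w 0.71
(245, 109, 153, 228)
((508.24005126953125, -213.8821563720703), (62.044952392578125, 110.35971069335938), 2.830597400665283) -0.1574652369948713 -0.2705043044208253 0.4753724668780264 0.541103187507437
```

View pics/w4c.png

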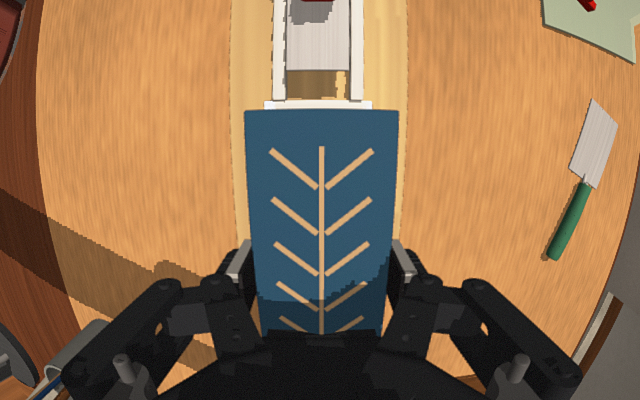

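The block is held centred: its far end is at row 109, with the rim's edge at row 101 behind it. Correct by -4 mm y and -2.6 mm x, and descend to just above the rims.

```bash
python3 -m pendant '[[0.3,[-0.033,-0.022,0.1],0.002],[0.3,[-0.033,-0.022,0.3],0.002],[0.3,[-0.033,-0.022,0.5],0.002],[0.3,[-0.033,-0.022,0.65],0.002],[0.3,[-0.033,-0.022,0.7],0.002],[0.3,[-0.033,-0.022,0.7],0.002],[0.3,[-0.033,-0.022,0.7],0.002]]';python3 - <<'E'
from h import *
go(.505,-.233,.018,2.5)
s=manip.state();f=grab('wrist','w5.png');b=grab('top')
m=mask(f,(95,60,25),(125,255,255),(220,60,430,400));c=big(m);print(cv2.boundingRect(c))
P=np.array([wplane(f,s,u,v,s['tool_pos'][2]+.021)[:2] for u,v in c[:,0]])
print(cv2.minAreaRect((P*1000).astype(np.float32)))
A=cv2.resize(f['img'][50:250,210:430,::-1],None,fx=2.5,fy=2.5,interpolation=cv2.INTER_CUBIC);cv2.imwrite('pics/w5c.png',A)
E
```

```text
time: 15.7
tool_pos: [0.5056, -0.2352, 0.0424]
tool_rot: [0.001, 0.693, 0.721, 0.0]
contact_force: [0.1, 0.1, -1.3]
gripper_width: 0.705
grasp_force: 66.7
t 15.7 pos [ 0.5056 -0.2352  0.0424] yaw 2.3 -> units [ 0.019 -0.004  0.203] roll -0.0013 F [ 0.1  0.1 -1.3] w 0.70
(245, 104, 153, 234)
((506.8734436035156, -219.17709350585938), (63.697513580322266, 112.84522247314453), 3.032843828201294)
```

View pics/w5c.png

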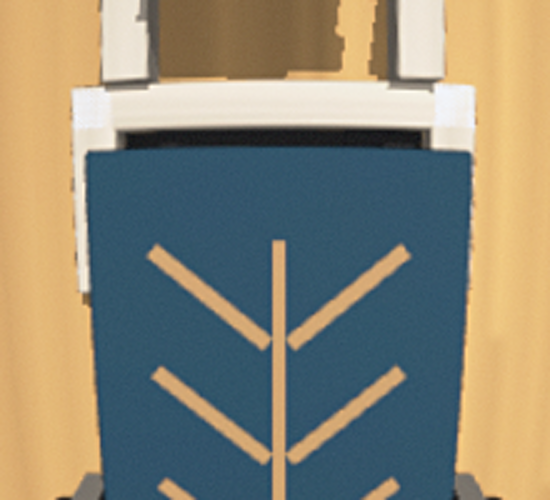

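The block end is at crop row 150, the rim's inner edge at row 130 (outer corners at columns 73 and 474), and the block edges at 86 and 470. Convert to offsets.

```bash
python3 - <<'E'
from h import *
s=manip.state();f=grab('wrist')
w=lambda a,b,z:wplane(f,s,210+a/2.5-.3,50+b/2.5-.3,z)[:2]
zt=s['tool_pos'][2]+.021
A=[w(73,110,.022),w(474,110,.022)];B=[w(86,153,zt),w(470,153,zt)];N=w(275,130,.022);E=w(278,149,zt)
yv=np.array([-np.sin(np.radians(2.5)),np.cos(np.radians(2.5))]);xv=np.array([yv[1],-yv[0]])
j=lambda p:np.round([1000*p@xv,1000*p@yv],1).tolist()
print('rim outer',[j(p) for p in A],'blk',[j(p) for p in B],'rim N',j(N),'blk N',j(E))
print('yaws',[np.degrees(np.arctan2(*(q[1]-q[0])[::-1])) for q in(A,B)],s['tool_pos'])
E
```

```text
rim outer [[453.2, -177.2], [538.7, -177.6]] blk [[466.3, -187.0], [527.3, -187.2]] rim N [496.3, -182.9] blk N [496.8, -187.2]
yaws [np.float64(2.244673709101361), np.float64(2.3134191457685165)] [ 0.50601128 -0.23555019  0.04313501]
```

```bash
python3 -m pendant '[[0.3,[0.019,-0.006,0],0],[0.3,[0.019,-0.006,0],0],[0.3,[0.019,-0.006,0.04],0],[0.3,[0.019,-0.006,0.08],0],[0.3,[0.019,-0.006,0.12],0],[0.3,[0.019,-0.006,0.15],0],[0.3,[0.019,-0.006,0.15],0]]';python3 -c "
from h import *
go(.5052,-.2332,.021,2.4)"
```

```text
time: 16.55
tool_pos: [0.5036, -0.2323, 0.0226]
tool_rot: [-0.001, 0.693, 0.721, -0.0]
contact_force: [-0.0, -0.2, -1.2]
gripper_width: 0.708
grasp_force: 66.8
t 16.6 pos [ 0.5036 -0.2323  0.0226] yaw 2.3 -> units [-0.008  0.013  0.014] roll -0.0008 F [-0.  -0.2 -1.2] w 0.71
```

No contact, and the block is already below the rim tops. Lower the last bit.

```bash
python3 -m pendant '[[0.3,[0,0,0.015],0],[0.3,[0,0,0.025],0],[0.3,[0,0,0.03],0],[0.3,[0,0,0.03],0]]';python3 - <<'E'
from h import *
s=manip.state();f=grab('wrist','w6.png')
A=cv2.resize(f['img'][50:250,210:430,::-1],None,fx=2.5,fy=2.5,interpolation=cv2.INTER_CUBIC);cv2.imwrite('pics/w6c.png',A)
E
```

```text
time: 16.95
tool_pos: [0.5047, -0.233, 0.0211]
tool_rot: [0.0, 0.693, 0.721, 0.0]
contact_force: [-2.8, 1.5, 5.1]
gripper_width: 0.709
grasp_force: 67.5
```

View pics/w6c.png

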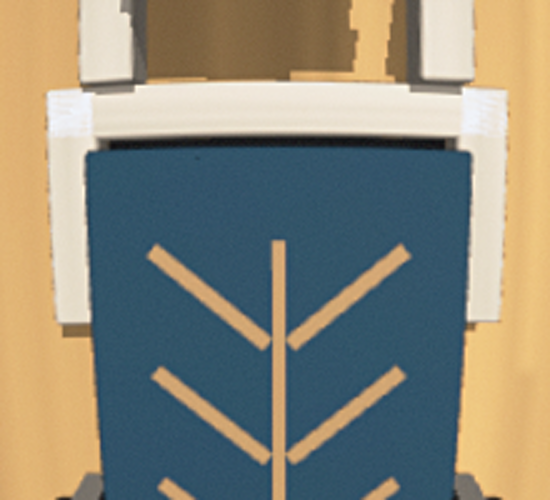

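The block is inside the rims, with 5 N of floor contact at the expected height. Release and lift, then check.

```bash
python3 -m pendant '[[0.8,[0,0,0],0],[1,[0,0,0],0],[1,[0,0,0],0],[1,[0,0,0],0],[1,[0,0,-0.1],0],[1,[0,0,-0.3],0],[1,[0,0,-0.6],0],[1,[0,0,-0.95],0],[1,[0,0,-1],0],[1,[0,0,-1],0]]';python3 -m pendant '[[1,[0.4,0,-0.1],0],[1,[0.8,0,-0.1],0],[1,[1,0,-0.1],0],[1,[1,0,-0.1],0],[1,[1,0,-0.1],0]]';python3 - <<'E'
from h import *
go(.4977,-.0685,.057,2.4)
s=manip.state();f=grab('wrist','w7.png')
m=mask(f,(95,60,25),(125,255,255),(230,100,400,380));c=big(m)
P=np.array([wplane(f,s,u,v,.042)[:2] for u,v in c[:,0]]);print(cv2.minAreaRect((P*1000).astype(np.float32)))
A=cv2.resize(f['img'][60:330,180:460,::-1],None,fx=2.2,fy=2.2,interpolation=cv2.INTER_CUBIC);cv2.imwrite('pics/w7c.png',A)
E
```

```text
time: 18.0
tool_pos: [0.5057, -0.2336, 0.1433]
tool_rot: [0.003, 0.693, 0.721, 0.001]
contact_force: [-0.1, -0.2, -0.6]
gripper_width: 1.001
grasp_force: 0.0
time: 18.5
tool_pos: [0.4987, -0.1125, 0.1506]
tool_rot: [-0.001, 0.693, 0.721, -0.001]
contact_force: [-0.5, -0.2, -0.2]
gripper_width: 0.999
grasp_force: 0.0
t 18.5 pos [ 0.4987 -0.1125  0.1506] yaw 2.3 -> units [0.366 0.008 0.78 ] roll -0.0005 F [-0.5 -0.2 -0.2] w 1.00
((505.54443359375, -214.31056213378906), (60.96127700805664, 105.63536834716797), 2.512766122817993)
```

View pics/w7c.png

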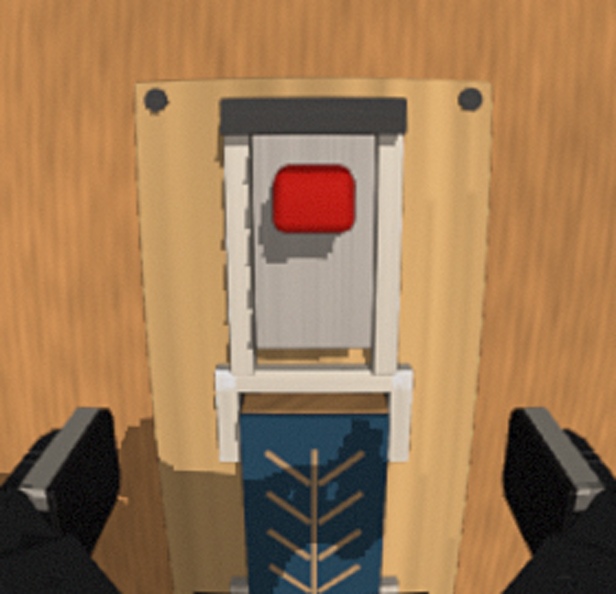

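The block lies square (2.5°) between the rims and the lock is still open. Now regrasp the grip at (0.4977,-0.0685).

```bash
python3 -m pendant '[[1,[0.3,-0.01,0],0],[1,[0.366,-0.01,0.2],0],[1,[0.366,-0.01,0.5],0],[1,[0.366,-0.01,0.76],0],[1,[0.366,-0.01,0.76],0],[1,[0.366,-0.01,0.76],0],[0.6,[0.366,-0.01,0.76],0],[0.4,[0.366,-0.01,0.76],0],[0.2,[0.366,-0.01,0.76],0],[0,[0.366,-0.01,0.76],0]]'>/dev/null;python3 -m pendant '[[0,[0,0,0],0],[0,[0,0,0],0],[0,[0,0,0],0],[0,[0,0,0],0]]'
```

```text
time: 19.95
tool_pos: [0.4975, -0.0692, 0.0621]
tool_rot: [0.001, 0.693, 0.721, 0.0]
contact_force: [-0.0, 1.7, 6.1]
gripper_width: 0.295
grasp_force: 62.1
```

```bash
python3 -m pendant '[[0,[-0.05,0,0],0],[0,[-0.1,0,0],0],[0,[-0.15,0,0],0],[0,[-0.2,0,0],0],[0,[-0.25,0,0],0],[0,[-0.3,0,0],0],[0,[-0.35,0,0],0],[0,[-0.4,0,0],0],[0,[-0.4,0,0],0]]';python3 -m pendant '[[0,[-0.04,0,0],0],[0,[-0.06,0,0],0],[0,[-0.06,0,0],0]]'
```

```text
time: 20.85
tool_pos: [0.4996, -0.1176, 0.0621]
tool_rot: [0.001, 0.693, 0.721, 0.0]
contact_force: [0.9, -0.1, 4.4]
gripper_width: 0.29
grasp_force: 62.0
time: 21.15
tool_pos: [0.4999, -0.1243, 0.0621]
tool_rot: [0.001, 0.693, 0.721, 0.001]
contact_force: [1.5, 1.3, 5.2]
gripper_width: 0.292
grasp_force: 62.0
```

Need to reach about y = -0.129; continue until the force rises.

```bash
for i in 1 2 3; do python3 -m pendant '[[0,[-0.02,0,0],0],[0,[-0.03,0,0],0],[0,[-0.03,0,0],0],[0,[-0.03,0,0],0]]' | sed -n '1,2p;4p'; done
```

```text
time: 21.55
tool_pos: [0.5, -0.1277, 0.0621]
contact_force: [1.2, 2.5, 6.5]
time: 21.95
tool_pos: [0.5001, -0.1292, 0.062]
contact_force: [0.8, 9.3, 8.8]
time: 22.35
tool_pos: [0.5001, -0.1293, 0.0621]
contact_force: [0.6, 22.4, 13.1]
```

Closed stop reached (60 mm travel, 22 N). Release, retreat, and check.

```bash
python3 -m pendant '[[0,[0.03,0,0],0],[1,[0.035,0,0],0],[1,[0.035,0,0],0],[1,[0.035,0,0],0],[1,[0.035,0,0],0],[1,[0.035,0,0],0],[1,[0.035,0,-0.3],0],[1,[0.035,0,-0.6],0],[1,[0.035,0,-1],0],[1,[0.035,0,-1],0]]';python3 -m pendant '[[1,[0,0,-0.3],0],[1,[0,0,-0.5],0],[1,[0,0,-0.5],0],[1,[0,0,-0.5],0]]' ;python3 - <<'E'
from h import *
f=grab('wrist','w8.png');t=grab('scene')
A=cv2.resize(f['img'][:,160:480,::-1],(400,500));B=cv2.resize(t['img'][200:350,90:410,::-1],(400,190))
o=np.zeros((500,800,3),np.uint8);o[:,:400]=A;o[:190,400:]=B;o[200:450,400:]=cv2.resize(grab('top')['img'][:,:,::-1],(400,250));cv2.imwrite('pics/f.png',o)
E
```

```text
time: 23.35
tool_pos: [0.5031, -0.1326, 0.1893]
tool_rot: [0.007, 0.693, 0.721, 0.003]
contact_force: [0.9, -0.3, 0.4]
gripper_width: 1.001
grasp_force: 0.0
time: 23.75
tool_pos: [0.4991, -0.1309, 0.2407]
tool_rot: [0.0, 0.693, 0.721, 0.0]
contact_force: [0.0, 0.0, 0.4]
gripper_width: 1.002
grasp_force: 0.0
```

View pics/f.png

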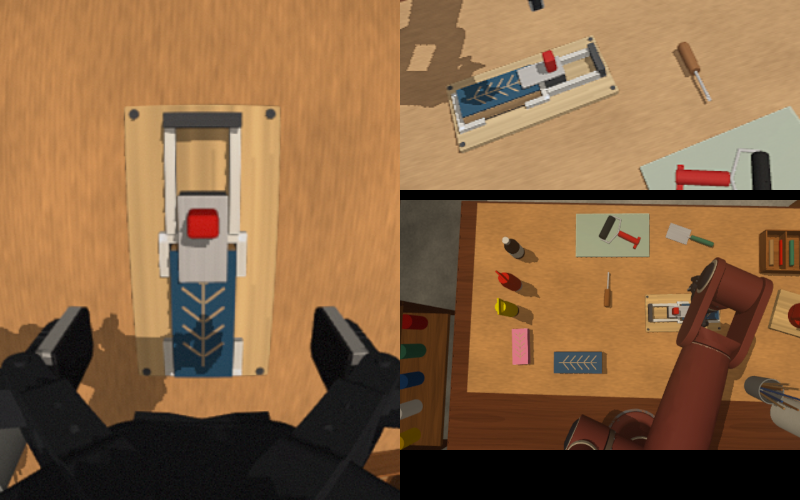

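The tongue covers the block's end, the block lies within the rims, and the gripper is clear. The cutter and tubes are where they were.

```bash
python3 -c "
from plant import manip
print(manip.job_done())"
```

```text
the job is handed in; nothing more can be done
None
```

I slid the lock open to its stop, laid the block flat and square in the pocket, and closed the lock to its stop over the block's end. The gripper is clear, the cutter and both tubes were left alone, and the job is handed in after about 24 s of robot time.

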